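# Lock a logger's battery cover with a slot key

## Robot

A 7-joint arm with a two-finger parallel gripper is mounted at the origin on a cart in front of the work surface, level with it; the furniture and walls round the work are solid. World frame = base frame: x ahead of the robot, y to its left, z up, the work surface at z = 0. Lengths are in m, angles in rad, forces in N, time in s.
With the tool pointing down it reaches from about 0.425 to 0.875 m from the base axis. Payload 8.4 kg.
Tool frame: the origin (TCP) lies between the finger pads; the fingertips stand 11 mm ahead of it and the grasp point (between the pads) lies 8 mm behind it; z points along the fingers, y is the line along which they close (so a half turn about z gives the same grasp; the last joint's range is limited). The gripper opens to 85 mm and grips with 20 to 120 N. Pads are 22 mm wide; open, the fingers measure 114 mm over their backs; the gripper's body (76 mm by 85 mm) begins 54 mm behind the grasp point. The pads swing forward as they close: fully open they stand 13 mm farther back than shut.
Start: joints at [-1.442, 0.333, 0.04, 1.465, -0.013, 1.343, -0.059], TCP at [0.147, 0.633, 0.242] pointing down, gripper open.
Joint ranges: [-2.58, 2.58], [-0.38, 2.09], [-1.3, 1.39], [0.25, 2.4], [-1.5, 4.64], [0.08, 2.09], [-2.65, 2.65]. Speed limits (rad/s): [2.22, 2.22, 2.79, 2.79, 3.14, 3.14, 3.14].

## Interface

Orientations are given as a unit quaternion [w, x, y, z].
In Python, from station import readout, imaging, ticket gives the robot as it stands.
- The arm moves only by the tool servo_tool, never from a script. Its argument "steps" is a list of rows, each a list of 4 numbers: the shift along the world's x, y, z in mm, then the turn about the world's z in degrees. In form: [[x, y, z, roll], ...]. A call has 1 to 12 rows; each row shifts and turns the commanded pose from where the row before left it; what a row does not reach is not made up. A row lasts 1/8 s, in which the tool goes at most 62.5 mm and 10.7 degrees, less where a joint would pass 70% of its speed; a pose out of reach is approached as far as the arm can. A call is refused whole if a number of a shift passes 62.5 or a number of a turn 10.7, either way. A call with a gripper value outside its range is refused whole. "gripper" is the closure, from 0 (fully open) to 1 (shut), set as the call begins (left out, the last holds). The fingers move at their own pace and stop on an object; the grip force is fixed at half the most. Time passes only in rows, so rows that do not move let the fingers close. It gives the time, the measured TCP pose, the force, the opening and the grip force at its end, in the units of the state.
- readout.get_obs(): the state, without advancing time (a new reading comes with each control period).
- imaging.camera(name): name is "scene" or "top"; returns a dict with "image" (480x640x3 uint8, blue, green, red), "fx", "fy", "cx", "cy" (pixels), "world_from_camera" (4x4, takes a point from camera to world coordinates). Camera axes: x right, y down, z forward; pixel columns grow to the right and rows downward; lengths in m; the calibration is good to about 2 mm. A picture is of the moment at which its call begins. There is no depth.
- ticket.close_job(): hands the job in; it is judged then, once.
The state is a dict: "time": time; "q": joint angles; "qvel": joint speeds; "joint_efforts": joint torques, N m; "tcp_pos": TCP position; "tcp_rot": TCP orientation; "force": force on the tool from outside, world axes, zero at the start; "moment": the same for the moment, N m; "width": finger opening in m; "grasp_force": force on a finger pad.
Only numpy, scipy, OpenCV 4.12 (cv2) and the standard library are available. Lean on these libraries where they do the work, as an engineer would, in place of code of your own. Each camera call takes 0.05 s, during which the arm holds its last target. There are 200 camera calls.

## Task

The battery cover on top of the grey logger case is not fully locked. Take the flat-bladed key from its stand, set the blade into the slot of the round lock, turn the lock clockwise (seen from above) all the way to its stop, and put the key back upright in its stand, fully down. Press and turn gently: feel for the slot and for the stop, never force the lock, and leave the other things on the bench alone.

Things in the scene. Friction and masses are not known exactly. Their poses are not given: they have to be found in the camera images.
- case_top (a point): Centre of the top face of the logger case, a fixed grey box 100 x 100 x 50 mm with its two round sockets towards -x; this point lies 50 mm above the bench; axes are those of the case, z up. On the top sits a round quarter-turn lock: a fixed aluminium collar (66 mm outside diameter, 12 mm high) round a steel head (50 mm diameter); dots on the collar mark its end positions.
- lock_nominal (a point): Nominal middle of the lock head's top face, 13 mm above case_top, same axes. The lock was fitted by hand: its true axis lies up to 12.7 mm sideways from this point (up to 9 mm along x and along y) and is not measured, so find the slot by feel or by sight. The slot is straight, 4.4 mm wide, 40 mm long, closed at both ends, 8 mm deep, centred on the true axis.
- lock (a joint): Turn of the lock head, rad, clockwise from above. At 0 the slot lies along the x axis of case_top, at 1.571 (the stop, locked) along its y axis; in between the slot's yaw is the yaw of case_top minus this value. It starts at 0.15 to 0.4, turns against friction (0.03 N m) and stays where left. The head is sprung: it gives 4 mm down, under 1.5 N (start) to 7.5 N (bottomed). Over 25 N harms it.
- key_grip (a point): Centre of the flat grip of the loose steel key (about 90 g). The grip is a plate 28 mm wide (key x) x 10 mm thick (key y) x 38 mm tall, standing upright; take it across the 10 mm thickness, from above. Key z points up from blade to grip. This point is 48 mm above the blade's end. The key is the same after a half turn about z.
- key_tip (a point): Centre of the lower end of the key's blade; axes as key_grip. Upward from here: flat blade 12 mm wide (key x) x 3 mm thick (key y) to 11.5 mm, in the plane of the grip; round shank, 11 mm diameter, to 26 mm; round flange, 32 mm diameter, to 29 mm; grip to 67 mm.
- stand_mouth (a point): Centre of the mouth of the key stand, a fixed aluminium block 70 x 56 x 40 mm on a foot of 82 x 68 mm (6 mm high); the point lies 40 mm above the bench. Its pocket is 22 mm (x) x 16 mm (y) and 32 mm deep. The key stands in it with its axes along those of the stand, hanging by the flange on the block's top, so that key_tip is 26 mm below this point and key_grip 22 mm above it.
- slot_key: The loose steel key as a whole; origin at the lower end of the blade, axes as key_grip.
- open_tin: Open metal sample tin, 55 mm diameter, 32 mm high, a bystander; origin at the centre of its underside.
- stopper: Dark red rubber stopper, 34 mm diameter, 26 mm high, a bystander; origin at the centre of its underside.
- mortar_cube: Small grey mortar cube, 40 mm, a bystander; origin at the centre of its underside.
Not all that is in view belongs to the job. Of the things shaped like the slot_key, the steel one is meant.

How it is judged:
On the way, in this order (a step that is already met when the one before it is completed fails the run):
1. the key's blade is down in the slot of the lock (height (world z) of key_tip below 0.0575 m and horizontal distance between key_tip and case_top below 0.02 m and value of joint lock below 1.2 rad), for 0.2 s.
2. the lock is turned clockwise to its stop, the blade still in the slot (height (world z) of key_tip below 0.0575 m and horizontal distance between key_tip and case_top below 0.02 m and value of joint lock above 1.48 rad), for 0.1 s.
At the end, for the whole second after the job is handed in: The lock is within 0.09 rad (5 degrees) of its stop; the key stands upright (within 0.1 rad) and at rest in the stand, its blade end within 7 mm of the pocket's centre line and at least 23 mm below the mouth (value of joint lock above 1.48 rad and horizontal distance between key_tip and stand_mouth below 0.007 m and z of key_tip in the frame of stand_mouth below -0.023 m and angle between key_grip's own z axis and vertical below 0.1 rad and linear speed of slot_key below 0.02 m/s); the robot touches nothing.
It fails at once if the lock is pressed or pushed by the key with more than 25 N (contact force between slot_key and lock_collar above 25 N).
It fails at once if the gripper or arm pushes the lock or its collar (contact force between the arm and lock_collar above 3 N).
It fails at once if the fingers push the lock or its collar (contact force between the fingers and lock_collar above 3 N).
It fails at once if a bystander (open tin, rubber stopper, mortar cube) is moved by more than 15 mm (distance of any of open_tin, stopper, mortar_cube from where it was at the start of the episode above 0.015 m).
It also fails if it takes over 69 s, if anything falls off the work surface, if the arm or the gripper's body presses on something with over 40 N, if the wrist force passes 120 N, or if a joint passes its speed limit or range.

## Working session

There is one attempt and no reset: what is moved stays moved. The work goes in short steps, Python scripts to look and compute and a tool call to move; the robot and the scene stay as the last step left them, time stands still between calls to the robot, and variables do not carry over. Pictures are saved under pics/ and viewed, at most 10 in all, crops included, and the job is handed in when it is done.

Besides the shell and the picture viewer there is one more tool, called after "Call:" by a JSON object that holds its "api" and its "payload", one argument or row to a line. servo_tool: Moves the arm, as the interface text tells. Its arguments: {"type":"object","properties":{"steps":{"type":"array"},"gripper":{"type":"number"}},"required":["steps"]}

```bash
mkdir -p pics
cat > h.py <<'E'
import cv2,numpy as np,pickle
from station import readout,imaging,ticket
def shot(cam,fn):
    c=imaging.camera(cam); cv2.imwrite('pics/'+fn+'.png',c['image']); pickle.dump(c,open('pics/'+fn+'.pkl','wb')); return c
def load(fn): return pickle.load(open('pics/'+fn+'.pkl','rb'))
def px2w(c,u,v,z):
    T=np.array(c['world_from_camera']); d=T[:3,:3]@np.array([(u-c['cx'])/c['fx'],(v-c['cy'])/c['fy'],1]); o=T[:3,3]
    return o+d*(z-o[2])/d[2]
def w2px(c,p):
    T=np.linalg.inv(np.array(c['world_from_camera'])); q=T[:3,:3]@np.array(p)+T[:3,3]
    return np.array([c['fx']*q[0]/q[2]+c['cx'],c['fy']*q[1]/q[2]+c['cy']])
def crop(fn,out,u0,v0,u1,v1,k):
    im=load(fn)['image'][v0:v1,u0:u1]; cv2.imwrite('pics/'+out+'.png',cv2.resize(im,None,fx=k,fy=k,interpolation=cv2.INTER_CUBIC))
E
python3 - <<'E'
from h import *
for n in('top','scene'):
    c=shot(n,n+'0'); print(n,c['fx'],c['cx'],c['cy'],np.round(c['world_from_camera'],3).tolist())
print(readout.get_obs())
E
```

```text
top 590.1705849191688 314.2066747797132 232.8354514898169 [[-0.004, -0.988, 0.154, 0.321], [-1.0, 0.004, 0.002, -0.105], [-0.002, -0.154, -0.988, 1.507], [0.0, 0.0, 0.0, 1.0]]
scene 524.466925892704 320.53337224240767 234.02747983464278 [[0.705, -0.46, 0.54, -0.017], [-0.709, -0.443, 0.548, -0.682], [-0.012, -0.77, -0.638, 0.708], [0.0, 0.0, 0.0, 1.0]]
{'time': 0.1, 'q': array([-1.44221695,  0.33384441,  0.03986832,  1.46617568, -0.0134005 ,
        1.34330434, -0.05848124]), 'qvel': array([-0.00051647, -0.00191803,  0.00032191, -0.00226038,  0.00082581,
       -0.00013123,  0.00090256]), 'joint_efforts': array([ 5.54732818e-03, -6.60018110e+01,  1.37130875e+00, -4.06482804e+01,
        1.73177751e-02,  8.87049915e-03, -3.93327457e-05]), 'tcp_pos': array([0.14671052, 0.63282094, 0.24151093]), 'tcp_rot': array([-3.55477885e-05,  1.13639708e-01,  9.93521756e-01, -7.32089280e-04]), 'force': array([-0.00904347,  0.9510024 , -0.21776419]), 'moment': array([-0.03833811,  0.00852299, -0.00496574]), 'grasp_force': 0.0, 'width': 0.0851076603945818}
```

```bash
ls
```

```text
h.py
pics
```

View pics/top0.png

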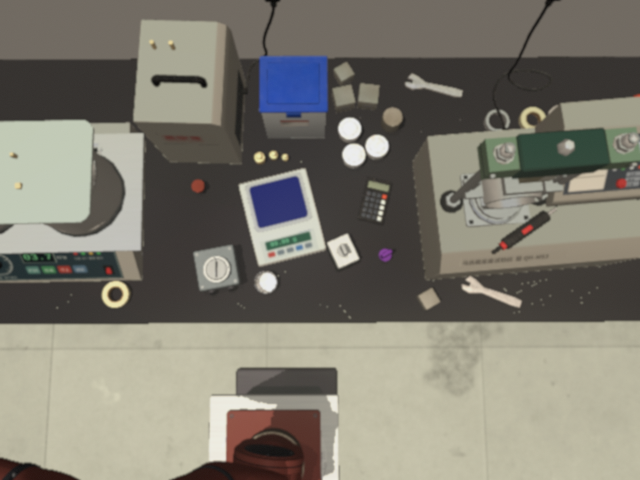

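View pics/scene0.png

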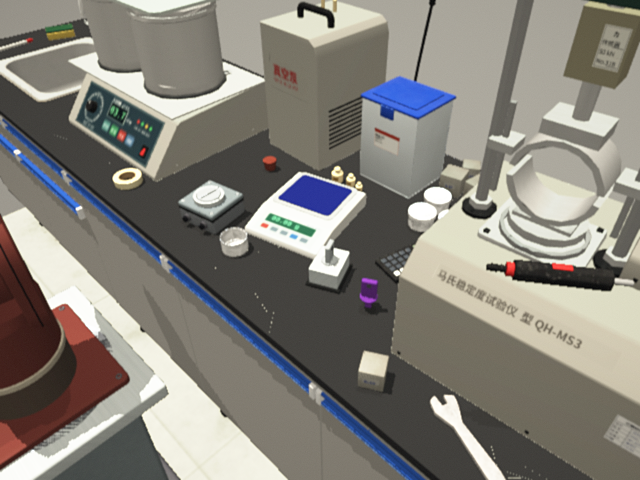

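View crops.

Top view: the case with the lock is at about (216,268), the stand with the steel key at (343,251), the tin at (265,282), the mortar cube at (429,298), the stopper at (198,186), and a purple decoy key at (386,255). The scene view agrees. I'll enlarge both work areas next.

Run:
```python
from h import *
a=load('top0')['image']
k=6
A=cv2.resize(a[238:300,184:250],None,fx=k,fy=k,interpolation=cv2.INTER_CUBIC)
B=cv2.resize(a[226:288,316:382],None,fx=k,fy=k,interpolation=cv2.INTER_CUBIC)
cv2.imwrite('pics/c1.png',np.hstack([A,B]))
s=load('scene0')['image']
k=5
A=cv2.resize(s[170:250,170:250],None,fx=k,fy=k,interpolation=cv2.INTER_CUBIC)
B=cv2.resize(s[225:305,290:370],None,fx=k,fy=k,interpolation=cv2.INTER_CUBIC)
cv2.imwrite('pics/c2.png',np.hstack([A,B]))
```

```text
(no output)
```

View pics/c1.png

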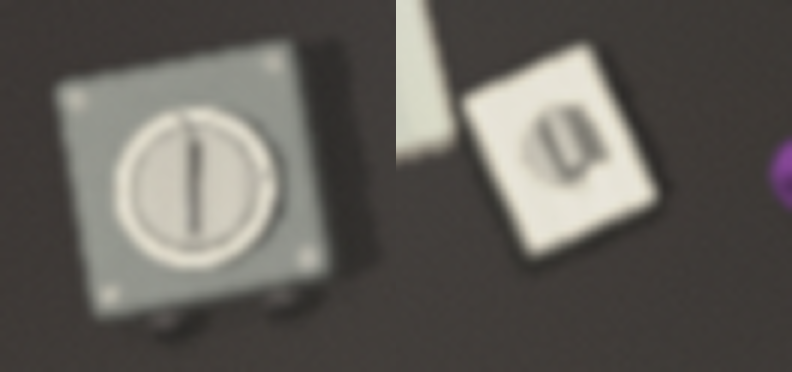

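View pics/c2.png

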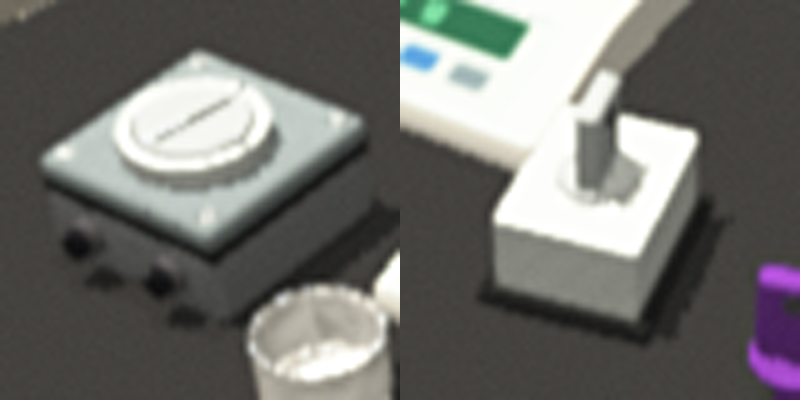

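Crop c1: the case-top corners are (55,88), (292,42), (328,272), (98,318), the slot runs (193,135) to (196,236), the collar centre is about (196,187), and the stand-top corners are (464,98), (588,42), (658,200), (530,258). Crop c2 shows the slot at (157,142) to (240,90) and the grip's top centre near (597,85). The sockets face the image bottom.

Run:
```python
from h import *
t=load('top0');s=load('scene0')
def P(c,pts,z,u0,v0,k): return np.array([px2w(c,(u+.5)/k-.5+u0,(v+.5)/k-.5+v0,z) for u,v in pts])
def rep(n,p):
    print(n,np.round(p[:,:2],4).tolist(),'mean',np.round(p.mean(0)[:2],4)); 
    q=np.roll(p,-1,0)-p; print('  len',np.round(np.linalg.norm(q,axis=1),4),'ang',np.round(np.degrees(np.arctan2(q[:,1],q[:,0])),1))
rep('case t',P(t,[(55,88),(292,42),(328,272),(98,318)],.05,184,238,6))
rep('case s',P(s,[(200,50),(368,125),(212,245),(42,158)],.05,170,170,5))
rep('slot t',P(t,[(193,135),(196,236)],.063,184,238,6))
rep('slot s',P(s,[(157,142),(240,90)],.063,170,170,5))
rep('collar t',P(t,[(114,187),(278,187),(196,106),(196,269)],.062,184,238,6))
rep('collar s',P(s,[(113,125),(272,125)],.062,170,170,5))
rep('stand t',P(t,[(464-396,98),(588-396,42),(658-396,200),(530-396,258)],.04,316,226,6))
rep('stand s',P(s,[(297,133),(237,250),(97,212)],.04,290,225,5))
rep('grip s',P(s,[(197,85),(197,86)],.081,290,225,5))
rep('key t',P(t,[(575-396,150),(565-396,145)],.081,316,226,6))
# auto slot/grip checks
```

```text
case t [[0.5003, 0.2001], [0.5192, 0.1022], [0.4237, 0.0857], [0.4052, 0.1798]] mean [0.4621 0.142 ]
  len [0.0997 0.0969 0.0959 0.0973] ang [ -79.1 -170.2  101.1   12. ]
case s [[0.5028, 0.1989], [0.5188, 0.0981], [0.421, 0.0777], [0.4066, 0.1799]] mean [0.4623 0.1386]
  len [0.1021 0.0998 0.1032 0.0981] ang [ -81.  -168.2   98.1   11.2]
slot t [[0.4791, 0.1403], [0.4377, 0.1381]] mean [0.4584 0.1392]
  len [0.0415 0.0415] ang [-177.1    2.9]
slot s [[0.4385, 0.1374], [0.4861, 0.1434]] mean [0.4623 0.1404]
  len [0.048 0.048] ang [   7.1 -172.9]
collar t [[0.458, 0.1723], [0.4577, 0.1052], [0.4912, 0.1395], [0.4243, 0.138]] mean [0.4578 0.1387]
  len [0.0672 0.0479 0.0669 0.0481] ang [ -90.2   45.7 -178.8   45.5]
collar s [[0.4334, 0.1626], [0.4806, 0.1135]] mean [0.457 0.138]
  len [0.0681 0.0681] ang [-46.2 133.8]
stand t [[0.5262, -0.1339], [0.5497, -0.1861], [0.483, -0.2144], [0.459, -0.1609]] mean [ 0.5045 -0.1738]
  len [0.0572 0.0725 0.0587 0.0724] ang [ -65.8 -157.   114.1   21.8]
stand s [[0.55, -0.1841], [0.4873, -0.2118], [0.4658, -0.1606]] mean [ 0.501  -0.1855]
  len [0.0685 0.0555 0.0874] ang [-156.2  112.7  -15.6]
grip s [[0.5093, -0.1703], [0.5089, -0.1707]] mean [ 0.5091 -0.1705]
  len [0.0006 0.0006] ang [-135.9   44.1]
key t [[0.499, -0.178], [0.5011, -0.174]] mean [ 0.5   -0.176]
  len [0.0045 0.0045] ang [  62.9 -117.1]
```

Estimates: the case yaw is about 11°, the lock axis about (0.458, 0.139), the slot yaw about 2°. The stand is at (0.5045, -0.174), yaw about 23°. I'll go over on an arc, aiming for a tool y-axis yaw of about 113°.

Call:
{"api": "servo_tool", "payload": {
  "steps": [
    [20,-40,0,4],
    [20,-40,0,4],
    [20,-40,0,4],
    [20,-40,0,4],
    [20,-40,0,4],
    [31,-38,0,4],
    [31,-38,0,4],
    [31,-38,0,4],
    [30,-30,0,1],
    [30,-30,0,1],
    [30,-30,0,2],
    [0,0,0,0]
  ],
  "gripper": 0.5
}}

```text
time: 1.6
tcp_pos: [0.4316, 0.2262, 0.2421]
tcp_rot: [0.0, -0.196, 0.981, -0.0]
force: [-0.1, 0.6, 0.9]
width: 0.0429
grasp_force: 0.0
```

Call:
{"api": "servo_tool", "payload": {
  "steps": [
    [8,-40,0,0],
    [8,-40,0,0],
    [8,-40,0,0],
    [7,-40,0,0],
    [7,-40,0,0],
    [7,-40,0,0],
    [7,-40,-20,0],
    [7,-40,-20,0],
    [7,-40,-20,0],
    [6,-40,-20,0.5],
    [0,0,-20,0],
    [0,0,0,0]
  ]
}}

```text
time: 3.1
tcp_pos: [0.5007, -0.17, 0.1408]
tcp_rot: [-0.002, -0.203, 0.979, 0.0]
force: [0.8, -0.1, -0.4]
width: 0.0429
grasp_force: 0.0
```

Run:
```python
from h import *
t=shot('top','top1');s=shot('scene','scene1')
o=readout.get_obs();print(o['tcp_pos'],o['tcp_rot'],o['width'],o['q'][6])
S=cv2.resize(s['image'][150:310,250:410],None,fx=3.7,fy=3.7,interpolation=cv2.INTER_CUBIC)
cv2.imwrite('pics/c3.png',S)
```

```text
[ 0.50199895 -0.16989555  0.14261797] [-8.70681676e-05 -2.03711584e-01  9.79030929e-01  1.53243837e-04] 0.04247293976896191 2.3945050475665712
```

View pics/c3.png

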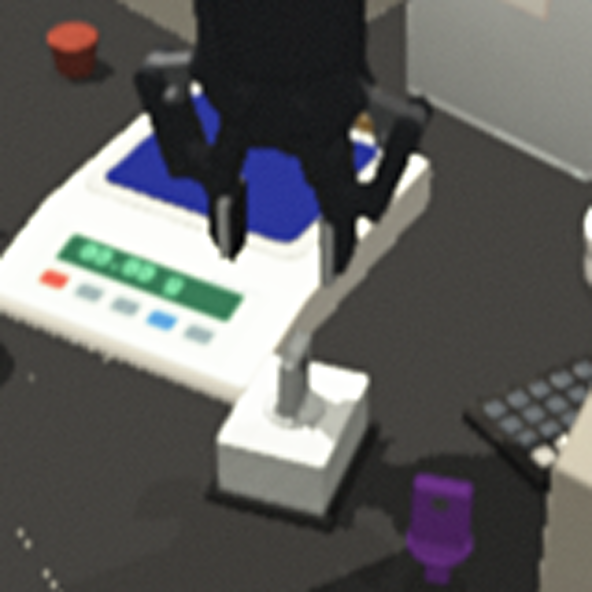

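The fingers line up with the key at about (290,370) in the crop, and the yaw matches. The scale is close by, so I'll narrow the opening before going down.

Call:
{"api": "servo_tool", "payload": {
  "steps": [
    [2,-2,-10,0],
    [2,-1,-10,0],
    [0,0,-10,0],
    [0,0,-10,0],
    [0,0,-10,0],
    [0,0,-10,0],
    [0,0,-8,0],
    [0,0,-8,0],
    [0,0,-8,0],
    [0,0,0,0]
  ],
  "gripper": 0.66
}}

```text
time: 4.45
tcp_pos: [0.5054, -0.1738, 0.0577]
tcp_rot: [-0.001, -0.203, 0.979, 0.0]
force: [-0.2, -0.2, -0.3]
width: 0.0291
grasp_force: 0.0
```

Call:
{"api": "servo_tool", "payload": {
  "steps": [
    [0,0,0,0],
    [0,0,0,0],
    [0,0,0,0],
    [0,0,0,0],
    [0,0,0,0]
  ],
  "gripper": 1.0
}}

```text
time: 5.08
tcp_pos: [0.5061, -0.1739, 0.0586]
tcp_rot: [0.0, -0.203, 0.979, -0.0]
force: [-0.0, 0.2, 4.5]
width: 0.0093
grasp_force: 58.7
```

Run:
```python
from h import *
o=readout.get_obs();print(o['tcp_pos'],o['tcp_rot'],o['width'],o['force'],o['moment'])
s=shot('scene','scene2'); t=shot('top','top2')
k=6
A=cv2.resize(s['image'][210:310,290:356],None,fx=k,fy=k,interpolation=cv2.INTER_CUBIC)
B=cv2.resize(t['image'][200:300,310:376],None,fx=k,fy=k,interpolation=cv2.INTER_CUBIC)
cv2.imwrite('pics/c4.png',np.hstack([A,B]))
```

```text
[ 0.50607294 -0.17390595  0.05860745] [ 2.72782753e-04 -2.03196816e-01  9.79137869e-01 -1.09968614e-04] 0.009300947989295023 [-0.01582325  0.15635383  4.47345551] [-0.02194234  0.09707637 -0.01765662]
```

View pics/c4.png

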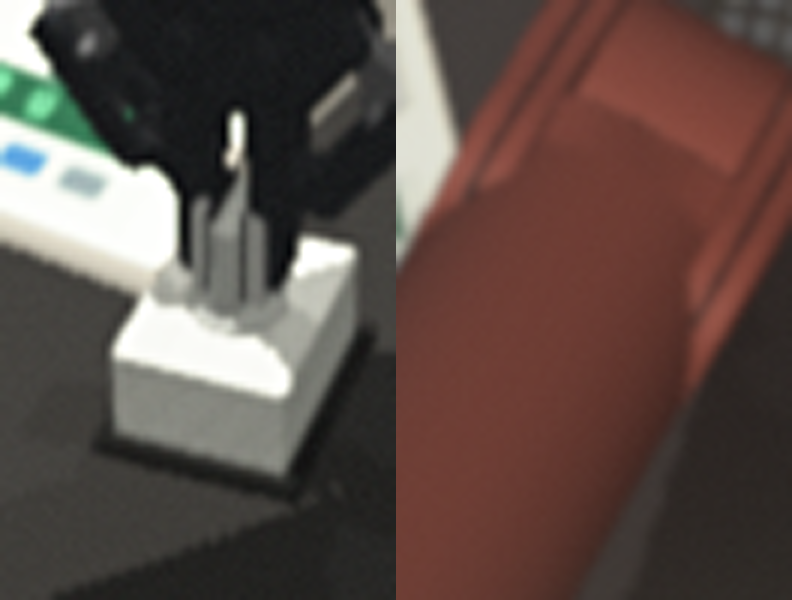

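The key is held across its thickness: width 9.3 mm, grip force 59 N, still hanging in the stand. I'll lift it straight up.

Call:
{"api": "servo_tool", "payload": {
  "steps": [
    [0,0,3,0],
    [0,0,5,0],
    [0,0,8,0],
    [0,0,10,0],
    [0,0,10,0],
    [0,0,12,0],
    [0,0,15,0],
    [0,0,15,0],
    [0,0,12,0],
    [0,0,0,0],
    [0,0,0,0]
  ]
}}

```text
time: 6.55
tcp_pos: [0.5056, -0.1736, 0.148]
tcp_rot: [-0.0, -0.203, 0.979, 0.0]
force: [-0.6, 0.7, -0.8]
width: 0.0093
grasp_force: 58.4
```

Run:
```python
from h import *
o=readout.get_obs();print(o['tcp_pos'],o['tcp_rot'],o['width'],o['force'],o['moment'])
s=shot('scene','scene3')
T=o['tcp_pos']; 
for dz in(0,-.0156,-.0446): print(dz,w2px(s,T+[0,0,dz]))
k=8
cv2.imwrite('pics/c5.png',cv2.resize(s['image'][190:260,290:370],None,fx=k,fy=k,interpolation=cv2.INTER_CUBIC))
```

```text
[ 0.50555827 -0.17362198  0.14796368] [-2.17448497e-04 -2.03263126e-01  9.79124118e-01  1.29968951e-04] 0.009275040297435184 [-0.62451583  0.7357316  -0.80478538] [ 0.03630221  0.01059258 -0.0204626 ]
0 [328.81847853 214.38419489]
-0.0156 [328.83826539 221.37471757]
-0.0446 [328.87394302 233.97930931]
```

View pics/c5.png

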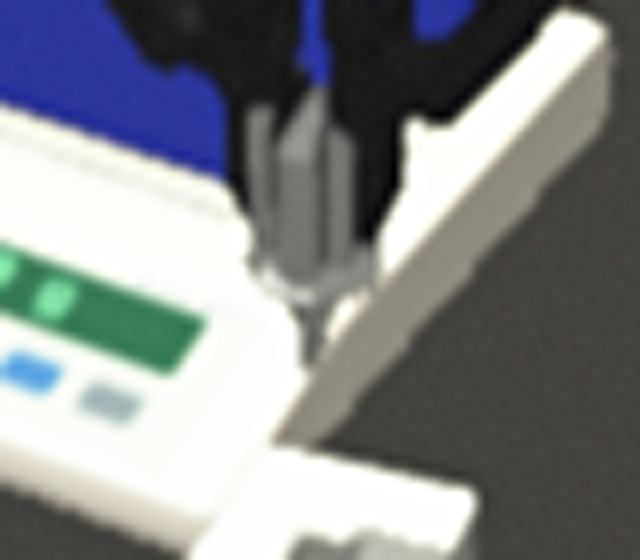

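Key held upright, its flange near (316,280) and tip near (312,365) in the crop, within 1–2 px of where TCP − 44.6 mm projects. Next I'll refine the slot line from the first pictures, then travel.

Run:
```python
from h import *
for n in('top0','scene0'):
    c=load(n); g=cv2.cvtColor(c['image'],cv2.COLOR_BGR2GRAY).astype(float)
    # rectify lock-plane patch: 0.25mm/px, x up
    xs=np.arange(.515,.400,-.00025); ys=np.arange(.195,.085,-.00025)
    M=np.array([[w2px(c,(x,y,.063)) for y in ys] for x in xs],np.float32)
    r=cv2.remap(g.astype(np.float32),M[...,0],M[...,1],cv2.INTER_CUBIC)
    X,Y=np.meshgrid(xs,ys,indexing='ij')
    pts=[]
    for i,x in enumerate(xs):
        if abs(x-.4585)<.015:
            m=abs(ys-.1395)<.009; row=r[i][m]; w=np.clip(np.median(row)-row-5,0,None)
            if w.sum()>0: pts.append((x,(w*ys[m]).sum()/w.sum()))
    pts=np.array(pts); p=np.polyfit(pts[:,0]-.458,pts[:,1],1); 
    print(n,'slot y at x=.458',p[1],'yaw',np.degrees(np.arctan(p[0])),'res',np.std(pts[:,1]-np.polyval(p,pts[:,0]-.458)))
    # bright collar: fit ellipse
    M=np.array([[w2px(c,(x,y,.062)) for y in ys] for x in xs],np.float32)
    r=cv2.remap(g.astype(np.float32),M[...,0],M[...,1],cv2.INTER_CUBIC)
    b=(r>185 if n=='top0' else r>200).astype(np.uint8)
    k,_=cv2.findContours(b,cv2.RETR_EXTERNAL,cv2.CHAIN_APPROX_NONE); k=max(k,key=cv2.contourArea)
    (e,a,_)=cv2.fitEllipse(k); print(' collar',xs[0]-e[1]*.00025,ys[0]-e[0]*.00025,np.array(a)*.25)
```

```text
top0 slot y at x=.458 0.1393906872366924 yaw 1.0136870594575997 res 0.00014516891842673187
 collar 0.4576734619140625 0.1400421714782715 [64.0290451  64.48853302]
scene0 slot y at x=.458 0.13983858565338864 yaw 4.066877814119656 res 0.000271478918758203
 collar 0.4603226547241211 0.13953055572509765 [ 77.22599792 100.37705994]
```

Call:
{"api": "servo_tool", "payload": {
  "steps": [
    [-5,28,8,-2],
    [-5,28,8,-2],
    [-5,28,6,-2],
    [-4,28,0,-2],
    [-4,28,0,-2],
    [-4,28,0,-2],
    [-4,28,0,-2],
    [-4,28,0,-2],
    [-4,28,0,-2],
    [-4,28,0,-2],
    [-4,32,0,-1.5],
    [0,0,0,0]
  ]
}}

```text
time: 8.1
tcp_pos: [0.458, 0.1404, 0.1697]
tcp_rot: [-0.001, -0.019, 1.0, -0.0]
force: [-0.2, -0.0, -1.0]
width: 0.0092
grasp_force: 58.5
```

The slot line is at y ≈ 0.1395 with yaw about 1–2°, and the key is at 2.2°. I'll go down to just above the head.

Call:
{"api": "servo_tool", "payload": {
  "steps": [
    [0,-1,-15,-0.5],
    [0,0,-15,0],
    [0,0,-12,0],
    [0,0,-8,0],
    [0,0,-4,0],
    [0,0,-2,0],
    [0,0,0,0],
    [0,0,0,0]
  ]
}}

```text
time: 9.1
tcp_pos: [0.459, 0.1373, 0.1146]
tcp_rot: [0.0, -0.013, 1.0, 0.0]
force: [0.4, -1.2, -1.3]
width: 0.0092
grasp_force: 58.5
```

Run:
```python
from h import *
o=readout.get_obs();print(o['tcp_pos'],o['tcp_rot'],o['force'])
s=shot('scene','scene4')
for p in([.458,.1395,.063],[o['tcp_pos'][0],o['tcp_pos'][1],o['tcp_pos'][2]-.0446]): print((w2px(s,p)-[170,140])*7)
cv2.imwrite('pics/c6.png',cv2.resize(s['image'][140:220,170:255],None,fx=7,fy=7,interpolation=cv2.INTER_CUBIC))
```

```text
[0.45901201 0.1373123  0.11462341] [ 2.56705595e-04 -1.26598816e-02  9.99919814e-01  1.67525009e-04] [ 0.35075426 -1.21819726 -1.34092281]
[266.02132532 376.18794836]
[269.56995716 358.7334676 ]
```

View pics/c6.png

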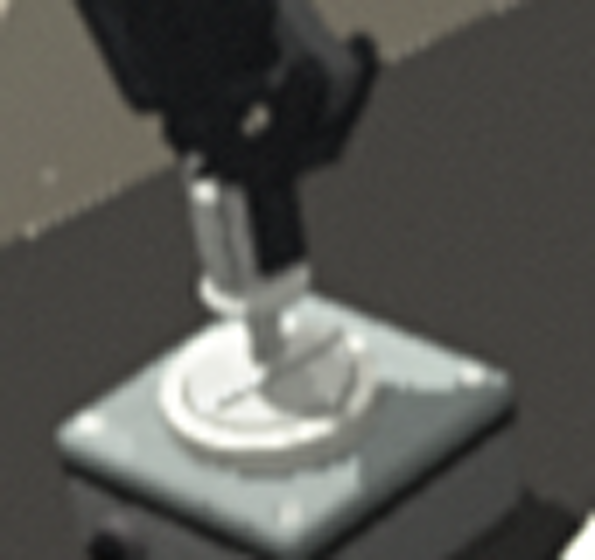

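The tip is at about (266,362), hovering about 7 mm above the head and slightly on the -y side of the slot, which runs (218,405) to (345,335). I'll shift +2 mm in y and feel downward.

Call:
{"api": "servo_tool", "payload": {
  "steps": [
    [0,2,-3,0],
    [0,0,-2,0],
    [0,0,-1,0],
    [0,0,-1,0],
    [0,0,-0.5,0],
    [0,0,-0.5,0],
    [0,0,0,0],
    [0,0,0,0]
  ]
}}

```text
time: 10.15
tcp_pos: [0.4588, 0.1392, 0.1064]
tcp_rot: [0.0, -0.013, 1.0, 0.0]
force: [-0.3, -0.8, -1.3]
width: 0.0093
grasp_force: 58.5
```

Call:
{"api": "servo_tool", "payload": {
  "steps": [
    [0,0,-0.5,0],
    [0,0,-0.5,0],
    [0,0,-0.5,0],
    [0,0,-0.5,0],
    [0,0,0,0]
  ]
}}

```text
time: 10.78
tcp_pos: [0.4588, 0.1392, 0.1043]
tcp_rot: [-0.0, -0.013, 1.0, -0.0]
force: [0.1, 0.1, -0.3]
width: 0.0093
grasp_force: 58.5
```

Call:
{"api": "servo_tool", "payload": {
  "steps": [
    [0,0,-0.5,0],
    [0,0,-0.5,0],
    [0,0,-0.5,0],
    [0,0,-0.5,0],
    [0,0,0,0],
    [0,0,0,0]
  ]
}}

```text
time: 11.52
tcp_pos: [0.4588, 0.1392, 0.1023]
tcp_rot: [0.0, -0.013, 1.0, -0.0]
force: [0.3, 0.5, -1.4]
width: 0.0092
grasp_force: 58.5
```

Call:
{"api": "servo_tool", "payload": {
  "steps": [
    [0,0,-0.5,0],
    [0,0,-0.5,0],
    [0,0,-0.5,0],
    [0,0,-0.3,0],
    [0,0,0,0],
    [0,0,0,0]
  ]
}}

```text
time: 12.28
tcp_pos: [0.4588, 0.1392, 0.1005]
tcp_rot: [-0.0, -0.013, 1.0, -0.0]
force: [0.3, 0.2, -0.3]
width: 0.0091
grasp_force: 58.5
```

Call:
{"api": "servo_tool", "payload": {
  "steps": [
    [0,0,-0.5,0],
    [0,0,-0.5,0],
    [0,0,-0.3,0],
    [0,0,0,0],
    [0,0,0,0]
  ]
}}

```text
time: 12.9
tcp_pos: [0.4588, 0.1392, 0.0992]
tcp_rot: [0.0, -0.013, 1.0, 0.0]
force: [-0.6, 0.3, 0.6]
width: 0.0094
grasp_force: 58.5
```

The blade has gone down 8 mm with the floor felt only now (about +1.9 N), so it is in the slot. I'll turn clockwise in stages and watch the side forces.

Call:
{"api": "servo_tool", "payload": {
  "steps": [
    [0,0,0,-3],
    [0,0,0,-4],
    [0,0,0,-4],
    [0,0,0,-4],
    [0,0,0,0]
  ]
}}

```text
time: 13.52
tcp_pos: [0.4589, 0.1391, 0.0992]
tcp_rot: [0.0, 0.118, 0.993, -0.0]
force: [-0.7, -1.4, 0.3]
width: 0.009
grasp_force: 58.7
```

Run:
```python
from h import *
o=readout.get_obs();print(o['tcp_pos'],o['tcp_rot'],o['force'],o['moment'],o['q'][6])
```

```text
[0.45885068 0.13906323 0.09923848] [ 5.21249860e-05  1.17814642e-01  9.93035599e-01 -8.42651029e-05] [-0.73593183 -1.42238469  0.25765046] [-0.20327207 -0.03954702 -0.00383342] 1.035929870490422
```

Call:
{"api": "servo_tool", "payload": {
  "steps": [
    [0,0,0,-5],
    [0,0,0,-5],
    [0,0,0,-5],
    [0,0,0,0]
  ]
}}

```text
time: 14.02
tcp_pos: [0.4588, 0.139, 0.0992]
tcp_rot: [-0.0, 0.246, 0.969, -0.0]
force: [-0.3, -2.4, 1.3]
width: 0.0091
grasp_force: 58.7
```

```bash
cat > st.py <<'E'
from h import *
o=readout.get_obs();r=o['tcp_rot'];print(o['time'],np.round(o['tcp_pos'],4),'keyyaw',round(2*np.degrees(np.arctan2(r[2],r[1]))-180,2),'F',np.round(o['force'],2),'M',np.round(o['moment'],3))
E
python3 st.py
```

```text
14.025 [0.4588 0.139  0.0992] keyyaw -28.45 F [-0.28 -2.41  1.35] M [-0.432  0.096  0.07 ]
```

Call:
{"api": "servo_tool", "payload": {
  "steps": [
    [-0.2,-0.3,0,-5],
    [-0.1,-0.2,0,-5],
    [0,-0.2,0,-5],
    [0,0,0,0]
  ]
}}

```text
time: 14.52
tcp_pos: [0.4586, 0.1386, 0.0993]
tcp_rot: [0.0, 0.37, 0.929, 0.0]
force: [-0.1, -0.3, 0.8]
width: 0.0092
grasp_force: 58.7
```

```bash
python3 st.py
```

```text
14.525 [0.4586 0.1386 0.0993] keyyaw -43.37 F [-0.11 -0.35  0.79] M [ 0.022 -0.087  0.036]
```

Call:
{"api": "servo_tool", "payload": {
  "steps": [
    [-0.1,-0.1,0,-5],
    [-0.1,-0.1,0,-5],
    [-0.1,0,0,-5],
    [0,0,0,0]
  ]
}}

```text
time: 15.02
tcp_pos: [0.4584, 0.1385, 0.0993]
tcp_rot: [0.0, 0.487, 0.873, 0.0]
force: [0.1, -0.2, 0.8]
width: 0.0091
grasp_force: 58.6
```

```bash
python3 st.py
```

```text
15.025 [0.4584 0.1385 0.0993] keyyaw -58.33 F [ 0.09 -0.2   0.82] M [ 0.11  -0.201  0.01 ]
```

Call:
{"api": "servo_tool", "payload": {
  "steps": [
    [-0.1,0,0,-4],
    [-0.1,0,0,-4],
    [0,0,0,-4],
    [0,0,0,0]
  ]
}}

```text
time: 15.52
tcp_pos: [0.4582, 0.1384, 0.0993]
tcp_rot: [0.0, 0.576, 0.818, 0.0]
force: [1.3, 0.2, -0.3]
width: 0.0093
grasp_force: 58.6
```

```bash
python3 st.py
```

```text
15.525 [0.4582 0.1384 0.0993] keyyaw -70.33 F [ 1.34  0.25 -0.34] M [ 0.071 -0.325  0.041]
```

Call:
{"api": "servo_tool", "payload": {
  "steps": [
    [0.2,0,0,-3],
    [0.2,0,0,-3],
    [0,0,0,-2],
    [0,0,0,0]
  ]
}}

```text
time: 16.02
tcp_pos: [0.4582, 0.1384, 0.0992]
tcp_rot: [-0.0, 0.632, 0.775, -0.0]
force: [-0.6, 1.2, 0.7]
width: 0.0091
grasp_force: 58.7
```

```bash
python3 st.py
```

```text
16.025 [0.4582 0.1384 0.0992] keyyaw -78.44 F [-0.58  1.23  0.71] M [ 0.227  0.186 -0.014]
```

Call:
{"api": "servo_tool", "payload": {
  "steps": [
    [0,0,0,-2],
    [0,0,0,-2],
    [0,0,0,0],
    [0,0,0,0]
  ]
}}

```text
time: 16.52
tcp_pos: [0.4583, 0.1383, 0.0992]
tcp_rot: [-0.0, 0.66, 0.752, -0.0]
force: [-1.2, 0.1, 0.5]
width: 0.0093
grasp_force: 58.7
```

```bash
python3 st.py
```

```text
16.525 [0.4583 0.1383 0.0992] keyyaw -82.53 F [-1.24  0.13  0.48] M [ 0.328  0.442 -0.024]
```

Call:
{"api": "servo_tool", "payload": {
  "steps": [
    [0,0,0,-1.5],
    [0,0,0,-1.5],
    [0,0,0,0],
    [0,0,0,0]
  ]
}}

```text
time: 17.02
tcp_pos: [0.4583, 0.1383, 0.0992]
tcp_rot: [-0.0, 0.679, 0.734, -0.0]
force: [-3.0, 1.9, 0.7]
width: 0.0094
grasp_force: 58.7
```

```bash
python3 st.py
```

```text
17.025 [0.4583 0.1383 0.0992] keyyaw -85.54 F [-2.99  1.93  0.71] M [0.368 0.595 0.019]
```

Call:
{"api": "servo_tool", "payload": {
  "steps": [
    [-0.4,0,0,0],
    [0,0,0,-1.5],
    [0,0,0,-1],
    [0,0,0,0],
    [0,0,0,0]
  ]
}}

```text
time: 17.65
tcp_pos: [0.4581, 0.1383, 0.0993]
tcp_rot: [0.0, 0.695, 0.719, 0.0]
force: [-1.6, 0.4, 0.5]
width: 0.0094
grasp_force: 58.7
```

```bash
python3 st.py
python3 - <<'E'
from h import *
t=shot('top','top5');s=shot('scene','scene5')
A=cv2.resize(s['image'][140:220,170:255],None,fx=7,fy=7,interpolation=cv2.INTER_CUBIC)
cv2.imwrite('pics/c7.png',A)
E
```

```text
17.65 [0.4581 0.1383 0.0993] keyyaw -88.04 F [-1.6   0.39  0.45] M [0.317 0.172 0.054]
```

View pics/c7.png

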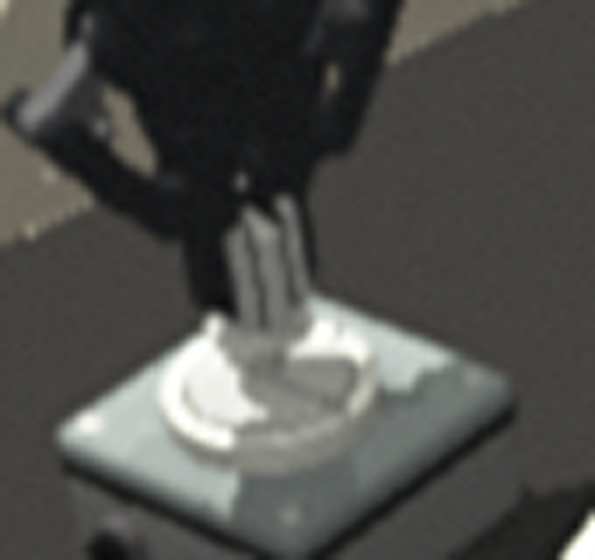

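The blade is deep in the head (the flange sits near (265,345)), but the slot is hidden in shadow, so I'll keep feeling for the stop.

Call:
{"api": "servo_tool", "payload": {
  "steps": [
    [0,0,0,-1.5],
    [0,0,0,-1.5],
    [0,0,0,0],
    [0,0,0,0]
  ]
}}

```text
time: 18.25
tcp_pos: [0.4581, 0.1383, 0.0992]
tcp_rot: [0.0, 0.714, 0.701, 0.0]
force: [0.1, 2.6, 1.0]
width: 0.0093
grasp_force: 58.7
```

```bash
python3 st.py
```

```text
18.25 [0.4581 0.1383 0.0992] keyyaw -91.04 F [0.14 2.56 1.01] M [0.356 0.059 0.121]
```

The torque has risen to 0.12 N m, four times the friction, at 6–7° of play past the expected stop, so the lock is at its stop. I'll back off to mid-play and lift out.

Call:
{"api": "servo_tool", "payload": {
  "steps": [
    [0,0,0,3],
    [0,0,0,3],
    [0,0,0,2],
    [0,0,0,0],
    [0,0,2,0],
    [0,0,3,0],
    [0,0,5,0],
    [0,0,8,0],
    [0,0,15,0],
    [0,0,20,0],
    [0,0,20,0],
    [0,0,0,0]
  ]
}}

```text
time: 19.75
tcp_pos: [0.459, 0.1387, 0.1741]
tcp_rot: [0.0, 0.663, 0.749, 0.002]
force: [-0.1, 0.6, -1.1]
width: 0.0091
grasp_force: 58.5
```

Call:
{"api": "servo_tool", "payload": {
  "steps": [
    [3,-35,0,9],
    [3,-35,0,9],
    [3,-35,0,9],
    [3,-35,0,9],
    [3,-35,0,9],
    [4,-35,0,9],
    [4,-35,0,9],
    [4,-35,0,9],
    [0,0,0,9],
    [0,0,0,9],
    [0,0,0,9],
    [0,0,0,0]
  ]
}}

```text
time: 21.25
tcp_pos: [0.4847, -0.1417, 0.1719]
tcp_rot: [-0.0, -0.138, 0.99, 0.0]
force: [-0.2, 0.1, -1.1]
width: 0.009
grasp_force: 58.6
```

```bash
python3 st.py
python3 - <<'E'
from h import *
t=shot('top','top6');s=shot('scene','scene6')
k=6
A=cv2.resize(t['image'][238:300,184:250],None,fx=k,fy=k,interpolation=cv2.INTER_CUBIC)
B=cv2.resize(s['image'][180:242,175:241],None,fx=k,fy=k,interpolation=cv2.INTER_CUBIC)
cv2.imwrite('pics/c8.png',np.hstack([A,B]))
E
```

```text
21.25 [ 0.4847 -0.1417  0.1719] keyyaw 15.89 F [-0.19  0.06 -1.14] M [0.036 0.012 0.02 ]
```

View pics/c8.png

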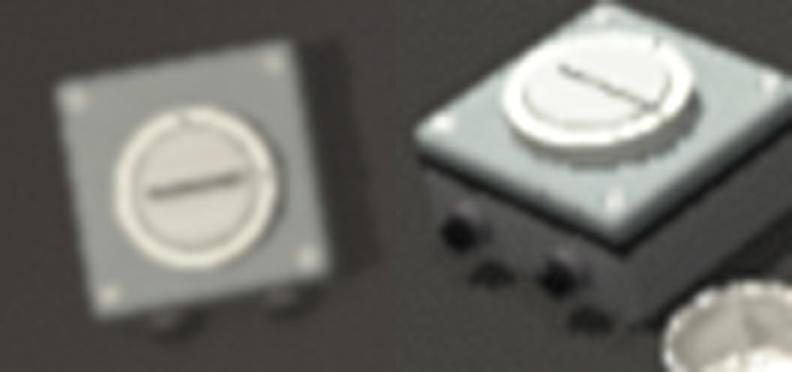

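The slot now runs (150,193) to (245,176), pointing at the collar's end dot and parallel to the case edge, so the lock is fully closed. Now I'll return the key to its pickup pose (0.506, -0.174, yaw 23.4°).

Call:
{"api": "servo_tool", "payload": {
  "steps": [
    [7,-11,-5,2.5],
    [7,-11,-10,2.5],
    [7,-10,-15,2.5],
    [0,0,-15,0],
    [0,0,-15,0],
    [0,0,-12,0],
    [0,0,-5,0],
    [0,0,0,0],
    [0,0,0,0]
  ]
}}

```text
time: 22.48
tcp_pos: [0.5063, -0.1738, 0.0957]
tcp_rot: [0.0, -0.203, 0.979, -0.0]
force: [0.3, -1.1, -0.4]
width: 0.0095
grasp_force: 58.7
```

```bash
python3 st.py
```

```text
22.475 [ 0.5063 -0.1738  0.0957] keyyaw 23.44 F [ 0.34 -1.15 -0.43] M [-0.04   0.038 -0.033]
```

Call:
{"api": "servo_tool", "payload": {
  "steps": [
    [0,0,-3,0],
    [0,0,-3,0],
    [0,0,-3,0],
    [0,0,-3,0],
    [0,0,-3,0],
    [0,0,0,0]
  ]
}}

```text
time: 23.22
tcp_pos: [0.5058, -0.1737, 0.0799]
tcp_rot: [-0.0, -0.203, 0.979, 0.0]
force: [0.4, -0.4, -0.7]
width: 0.0094
grasp_force: 58.7
```

```bash
python3 st.py
```

```text
23.225 [ 0.5058 -0.1737  0.0799] keyyaw 23.44 F [ 0.44 -0.43 -0.72] M [ 0.017 -0.027 -0.039]
```

The tip is in the mouth (z ≈ 0.035) with no contact, so I'll continue down.

Call:
{"api": "servo_tool", "payload": {
  "steps": [
    [0,0,-3,0],
    [0,0,-3,0],
    [0,0,-3,0],
    [0,0,-3,0],
    [0,0,-3,0],
    [0,0,-3,0],
    [0,0,-1.5,0],
    [0,0,-0.8,0],
    [0,0,0,0],
    [0,0,0,0]
  ]
}}

```text
time: 24.48
tcp_pos: [0.506, -0.1737, 0.06]
tcp_rot: [0.0, -0.203, 0.979, -0.0]
force: [0.4, 0.0, -1.5]
width: 0.0094
grasp_force: 58.7
```

```bash
python3 st.py
```

```text
24.475 [ 0.506  -0.1737  0.06  ] keyyaw 23.44 F [ 0.42  0.02 -1.46] M [ 0.045  0.009 -0.002]
```

Call:
{"api": "servo_tool", "payload": {
  "steps": [
    [0,0,-0.6,0],
    [0,0,-0.6,0],
    [0,0,-0.4,0],
    [0,0,0,0],
    [0,0,0,0]
  ]
}}

```text
time: 25.1
tcp_pos: [0.506, -0.1737, 0.0586]
tcp_rot: [0.0, -0.203, 0.979, 0.0]
force: [-1.8, 1.2, 4.6]
width: 0.0094
grasp_force: 59.8
```

```bash
python3 st.py
```

```text
25.1 [ 0.506  -0.1737  0.0586] keyyaw 23.45 F [-1.76  1.2   4.57] M [0.172 0.419 0.04 ]
```

The flange is seated at the pickup height (about +5 N). I'll release partway and retreat upward.

Call:
{"api": "servo_tool", "payload": {
  "steps": [
    [0,0,0,0],
    [0,0,0,0],
    [0,0,0,0],
    [0,0,0,0],
    [0,0,0,0]
  ],
  "gripper": 0.66
}}

```text
time: 25.72
tcp_pos: [0.506, -0.1737, 0.0583]
tcp_rot: [0.0, -0.203, 0.979, -0.0]
force: [-0.3, 1.2, 0.1]
width: 0.0289
grasp_force: 0.0
```

Call:
{"api": "servo_tool", "payload": {
  "steps": [
    [0,0,5,0],
    [0,0,10,0],
    [0,0,15,0],
    [0,0,20,0],
    [0,0,25,0],
    [0,0,25,0],
    [0,0,20,0],
    [0,25,10,0],
    [0,40,0,0],
    [0,40,0,0],
    [0,0,0,0]
  ]
}}

```text
time: 27.1
tcp_pos: [0.5064, -0.0655, 0.1894]
tcp_rot: [0.001, -0.206, 0.979, 0.001]
force: [0.1, -0.4, -0.1]
width: 0.0291
grasp_force: 0.0
```

```bash
python3 st.py
python3 - <<'E'
from h import *
# numeric check: stand region before/after, scene camera
a=load('scene0')['image'].astype(int); s=shot('scene','scene7'); b=s['image'].astype(int)
def P(p): return w2px(s,p)
for n,(u0,u1,v0,v1) in {'key':(315,345,237,268)}.items():
    d=abs(a-b).sum(2)[v0:v1,u0:u1]; print('mean diff',d.mean(),'n>60',(d>60).sum(),d.size)
    ga=cv2.cvtColor(a[v0:v1,u0:u1].astype(np.uint8),6); gb=cv2.cvtColor(b[v0-5:v1+5,u0-5:u1+5].astype(np.uint8),6)
    m=cv2.matchTemplate(gb,ga,cv2.TM_CCOEFF_NORMED); _,v,_,l=cv2.minMaxLoc(m); print('match',v,'shift',l[0]-5,l[1]-5)
t=shot('top','top7');c=load('top0')
d=abs(c['image'].astype(int)-t['image']).sum(2)
for n,(u0,u1,v0,v1) in {'stand/key':(325,362,230,270),'tin':(250,282,268,298),'stopper':(186,212,174,198),'cube':(414,444,284,312),'case':(190,245,242,298)}.items(): print(n,d[v0:v1,u0:u1].mean().round(1),(d[v0:v1,u0:u1]>90).sum())
E
```

```text
27.1 [ 0.5064 -0.0655  0.1894] keyyaw 23.74 F [ 0.07 -0.36 -0.07] M [ 0.002  0.012 -0.012]
mean diff 73.1268817204301 n>60 330 930
match 0.8947563171386719 shift 0 1
stand/key 82.7 464
tin 182.7 436
stopper 11.0 0
cube 15.6 0
case 19.9 63
```

Call:
{"api": "servo_tool", "payload": {
  "steps": [
    [-5,45,10,0],
    [-5,45,10,0],
    [-5,45,10,0],
    [-10,45,10,0],
    [-15,45,0,0],
    [-30,35,0,0],
    [-30,30,0,0],
    [-30,35,0,0],
    [-30,35,0,0],
    [-30,40,0,0],
    [0,0,0,0]
  ]
}}

```text
time: 28.58
tcp_pos: [0.3148, 0.333, 0.2286]
tcp_rot: [0.0, -0.205, 0.979, -0.0]
force: [0.2, -1.3, -1.1]
width: 0.0288
grasp_force: 0.0
```

```bash
python3 st.py
python3 - <<'E'
from h import *
for n in('scene','top'):
    a=load(n+'0')['image']; b=shot(n,n+'8')['image']; G=lambda i:cv2.cvtColor(i,6)
    d=abs(a.astype(int)-b).sum(2)
    R={'key':(320,340,238,262),'stand':(310,352,245,292),'tin':(218,252,225,260)} if n=='scene' else {'key':(333,355,238,260),'stand':(325,362,230,270),'tin':(250,282,268,298),'stopper':(186,212,174,198),'cube':(414,444,284,312)}
    for k,(u0,u1,v0,v1) in R.items():
        U=lambda i,p:cv2.resize(G(i)[v0-p:v1+p,u0-p:u1+p],None,fx=4,fy=4,interpolation=cv2.INTER_CUBIC)
        m=cv2.matchTemplate(U(b,5),U(a,0),cv2.TM_CCOEFF_NORMED); _,v,_,l=cv2.minMaxLoc(m)
        print(n,k,'diff',d[v0:v1,u0:u1].mean().round(1),'match',round(v,3),'shift px',(l[0]-20)/4,(l[1]-20)/4)
E
```

```text
28.575 [0.3148 0.333  0.2286] keyyaw 23.64 F [ 0.24 -1.27 -1.13] M [-0.038 -0.048 -0.003]
scene key diff 5.0 match 0.999 shift px 0.0 0.0
scene stand diff 3.4 match 1.0 shift px 0.0 0.0
scene tin diff 5.8 match 0.998 shift px 0.0 0.0
top key diff 11.6 match 0.998 shift px 0.0 0.0
top stand diff 8.4 match 1.0 shift px 0.0 0.0
top tin diff 10.8 match 0.998 shift px 0.0 0.0
top stopper diff 5.2 match 0.998 shift px 0.0 0.0
top cube diff 7.1 match 1.0 shift px 0.0 0.0
```

The key is back where it started to within 0.25 px in both cameras, the bystanders haven't moved, and the arm is clear. Handing in.

```bash
python3 -c "
from station import ticket
print(ticket.close_job())"
```

```text
the job is handed in; nothing more can be done
None
```

I turned the lock clockwise to its stop, put the key back fully down in its stand and handed the job in at about 29 s; the hand-in returned no verdict.

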